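# Unlatch the empty wire cassette of a bonding station

### The arm

A 6-joint arm with a two-finger parallel gripper is mounted at the origin on the work surface. World frame = base frame: x ahead of the robot, y to its left, z up, the work surface at z = 0. Lengths are in m, angles in rad, forces in N, time in s.
With the tool pointing down it reaches from about 0.375 to 0.975 m from the base axis. Payload 3.8 kg.
Tool frame: the origin (TCP) lies at the very end of the fingers, on their centre line; the grasp point (between the pads) lies 19 mm behind it; z points along the fingers, x is the direction in which the jaws open and shut, and the axes are right-handed (so a half turn about z gives the same grasp; the last joint's range is limited). The gripper opens to 85 mm and grips with 20 to 120 N. Pads are 22 mm wide; open, the fingers measure 114 mm over their backs; the gripper's body (76 mm by 85 mm) begins 54 mm behind the grasp point. The pads swing forward as they close: fully open they stand 13 mm farther back than shut.
Start: joints at [1.154, 0.264, 1.604, -0, 1.274, -0.037], TCP at [0.25, 0.627, 0.231] pointing down, gripper open.
Joint ranges: [-2.63, 2.63], [-0.94, 2.18], [0.31, 2.57], [-1.31, 4.45], [0, 2.66], [-2.55, 2.55]. Speed limits (rad/s): [2.57, 2.57, 3.14, 3.14, 3.14, 3.14].

### API

Orientations are given as a 3x3 rotation matrix whose columns are the frame's x, y, z axes.
In Python, from bench import telemetry, vision, arm gives the robot as it stands.
- The arm moves only by the tool drive_tool, never from a script. Its argument "targets" is a list of rows, each an object of numbers: "x", "y", "z": the shift along the tool's x, y, z in m; "rx", "ry", "rz": the turn, a rotation vector about the tool's x, y, z in rad; "grip": the opening, from 0 (shut) to 1 (fully open). A call has 1 to 8 rows; each row shifts and turns the commanded pose from where the row before left it, along the tool's axes as they then stand; what a row does not reach is not made up. A row lasts 1/10 s, in which the tool goes at most 50 mm and 8.59 degrees, less where a joint would pass 70% of its speed; a pose out of reach is approached as far as the arm can. A call with a gripper value outside its range is refused whole. The fingers move at their own pace and stop on an object; "grip_force" is the grip in N (left out, the last holds). Time passes only in rows, so rows that do not move let the fingers close. It gives the time, the measured TCP pose, the force and the opening at its end, in the units of the state.
- telemetry.get_obs(): the state, without advancing time (a new reading comes with each control period).
- vision.grab_frame(name): name is "scene" or "top" or "wrist"; returns a dict with "frame" (420x560x3 uint8, red, green, blue), "fov_y" (degrees; the focal length in pixels is half the picture's height over the tangent of half this angle, whatever the lens; pixels are square), "cx", "cy" (the principal point, pixels), "R" (3x3) and "t" (3): a world point X has camera coordinates R X + t. Camera axes: x right, y down, z forward; pixel columns grow to the right and rows downward; lengths in m; the calibration is good to about 2 mm. A picture is of the moment at which its call begins. There is no depth.
- arm.close_job(): hands the job in, once; it reports no verdict.
The state is a dict: "clock": time; "qpos": joint angles; "joint_vel": joint speeds; "effort": joint torques, N m; "eef_pos": TCP position; "tcp_rot": TCP orientation; "wrist_force": force on the tool from outside, world axes, zero at the start; "wrist_torque": the same for the moment, N m; "grip_width": finger opening in m.
Only numpy, scipy, OpenCV 4.12 (cv2) and the standard library are available. Lean on these libraries where they do the work, as an engineer would, in place of code of your own. Each camera call takes 0.05 s, during which the arm holds its last target. There are 200 camera calls.

### The job

The wire cassette, the plug-in module with the round spool on top, has run empty. Press the release key in front of it all the way down until the cassette pops up, lift it out by its rib, and lower it upright onto the floor of the black service tray before letting go. Leave the other module, the finned one, latched in its dock.

Things in the scene. Friction and masses are not known exactly. Their poses are not given: they have to be found in the camera images.
- cassette: Grey block 76x96x44 mm (x,y,z), 0.22 kg; on it a round aluminium spool 68 across, up to 58; in its middle a grip rib 44 long (x), 14 thick (y), top at 92. Origin: centre of underside, z up. Seated in a white fixed dock, walls 40 high, 1.5 play, underside 10 above the table, caught by a hidden hook. Once the key is pressed a spring lifts it 11 mm; it stays up and lifts straight out.
- key_top (a point): Centre of the top of the release key on the cassette's dock: black pad 34x44 mm (x,y), 62 above the table, on a white housing 50 high, 69.5 from the dock's centre on the dock's -x side, facing the robot. Axes: the dock's, z up. Travels 8 mm straight down to a stop, spring and hook friction 3 to 8 N; the hook frees after 5 mm. Hold it down half a second.
- tray_in (a point): Centre of the inner floor (5 mm above the table) of the service tray: fixed, empty, open, black plastic, outside 140x160 mm (x,y), walls 5 thick and 20 high. Axes: the tray's, z up.
- driver: The other plug-in module: same grey block, rib, dock and a like key of its own, but with a rectangular bed of straight aluminium fins (64x71 mm, 14 high) instead of the round spool. Origin: centre of underside, z up. Stays seated and latched: leave its key alone.
Mind the look-alikes: they are no part of the job. Leave any pink or purple look-alike of the cassette alone.

How it is judged:
By the outcome, as a careful person would: the job done as asked, in the order asked, and still so for the second after the job is handed in, with the robot touching nothing.
It also fails if it takes over 53 s, if anything falls off the work surface, if the arm or the gripper's body presses on something with over 40 N, if the wrist force passes 120 N, or if a joint passes its speed limit or range.

## Working session

There is one attempt and no reset: what is moved stays moved. The work goes in short steps, Python scripts to look and compute and a tool call to move; the robot and the scene stay as the last step left them, time stands still between calls to the robot, and variables do not carry over. Pictures are saved under pics/ and viewed, about 8 in all and at most 12, crops included, and the job is handed in when it is done.

Besides the shell and the picture viewer there is one more tool, called after "Emit:" as name(argument=value, ...) on one line, values as JSON. drive_tool: Moves the arm, as the interface text tells. Its arguments: {"type":"object","properties":{"targets":{"type":"array"},"grip_force":{"type":"number"}},"required":["targets"]}

```bash
mkdir -p pics
cat > h.py <<'E'
import numpy as np, cv2, json
from bench import telemetry, vision, arm
def snap(n,f):
    d=vision.grab_frame(n); cv2.imwrite(f'pics/{f}.png',d['frame'][:,:,::-1]); 
    np.savez(f'pics/{f}.npz',**d); return d
def K(d):
    f=210/np.tan(np.radians(float(d['fov_y']))/2); return np.array([[f,0,d['cx']],[0,f,d['cy']],[0,0,1]],float)
def proj(d,P):
    c=np.atleast_2d(P)@np.array(d['R']).T+d['t']; p=c@K(d).T; return p[:,:2]/p[:,2:]
def back(d,uv,z):
    R=np.array(d['R']);uv=np.atleast_2d(uv).astype(float)
    r=np.c_[uv,np.ones(len(uv))]@np.linalg.inv(K(d)).T@R; C=-R.T@np.array(d['t'])
    return C+r*((z-C[2])/r[:,2])[:,None]
E
python3 - <<'E'
from h import *
for n in('top','scene'):
    d=snap(n,n+'1'); print({k:np.round(v,3).tolist() for k,v in d.items() if k!='frame'})
a=[cv2.imread(f'pics/{n}1.png') for n in('top','scene')]
o=telemetry.get_obs();print({k:np.round(v,3).tolist() for k,v in o.items()})
E
```

```text
{'fov_y': 55.914, 'cx': 272.566, 'cy': 213.594, 'R': [[-0.021, -1.0, 0.013], [-0.998, 0.02, -0.058], [0.058, -0.014, -0.998]], 't': [-0.056, 0.548, 0.827]}
{'fov_y': 54.788, 'cx': 281.48, 'cy': 205.641, 'R': [[-0.038, 0.999, -0.009], [0.778, 0.024, -0.627], [-0.627, -0.031, -0.779]], 't': [0.086, -0.388, 1.451]}
{'clock': 0.1, 'qpos': [1.154, 0.265, 1.605, 0.0, 1.274, -0.037], 'joint_vel': [-0.001, -0.002, -0.004, -0.0, 0.002, 0.001], 'effort': [0.001, -51.671, -36.859, 0.0, 0.006, -0.0], 'eef_pos': [0.25, 0.626, 0.23], 'tcp_rot': [[0.371, 0.929, -0.001], [0.929, -0.371, -0.002], [-0.002, -0.0, -1.0]], 'wrist_force': [0.595, -0.33, 0.087], 'wrist_torque': [0.0, 0.009, 0.01], 'grip_width': 0.086}
```

View pics/top1.png

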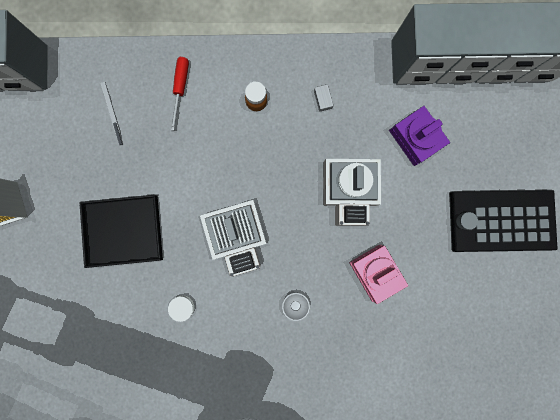

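View pics/scene1.png

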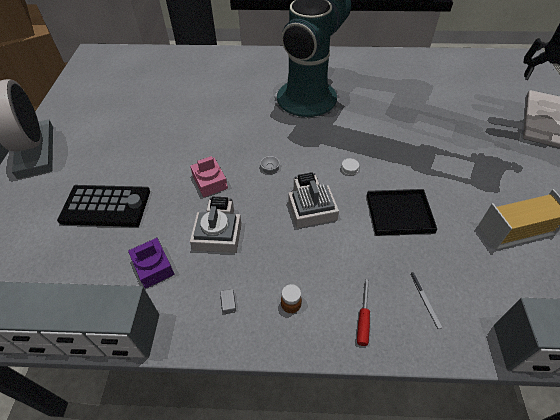

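Candidates for the cassette in the top image are the grey block with a round spool (353,182), the finned driver (235,230), and the pink (379,273) and purple (420,135) look-alikes. The grey one in a white dock with a round spool and a key at (354,214) fits. I'll confirm it in an enlarged crop.

Run:
```python
from h import *
d=dict(np.load('pics/top1.npz'))
im=d['frame'][:,:,::-1]
a=cv2.resize(im[150:235,310:395],(510,510),interpolation=cv2.INTER_CUBIC)
b=cv2.resize(im[185:275,70:170],None,fx=2.9,fy=2.9,interpolation=cv2.INTER_CUBIC)
c=np.zeros((510,800,3),np.uint8);c[:,:510]=a;c[:b.shape[0],510:]=b[:,:290]
cv2.imwrite('pics/crop1.png',c)
# tray: dark blob
g=cv2.cvtColor(np.ascontiguousarray(im),cv2.COLOR_BGR2GRAY)
m=(g<60).astype(np.uint8); n,l,s,ce=cv2.connectedComponentsWithStats(m)
i=l[231,121]; print(s[i]); r=cv2.minAreaRect(np.argwhere(l==i)[:,::-1].astype(np.float32)); print(r)
bx=cv2.boxPoints(r); P=back(d,bx,0.02);print(P, P.mean(0), [np.linalg.norm(P[k]-P[k-1]) for k in range(4)])
w=(im.min(2)>200).astype(np.uint8); n,l,s,ce=cv2.connectedComponentsWithStats(w)
for k in range(1,n):
  if s[k][4]>60: print(s[k],ce[k])
```

```text
[  80  195   83   73 5192]
((120.49436950683594, 230.6910400390625), (66.12934875488281, 79.54483795166016), 84.5596694946289)
[[0.57985964 0.34381213 0.02      ]
 [0.59262454 0.1772006  0.02      ]
 [0.4534891  0.16464659 0.02      ]
 [0.44136041 0.3297565  0.02      ]] [0.51683342 0.25385396 0.02      ] [np.float64(0.13921062475439594), np.float64(0.16709980583911718), np.float64(0.13970066292131655), np.float64(0.16555478808021964)]
[246  82  20  19 305] [255.06229508  91.20655738]
[326 159  55  62 576] [353.60243056 182.98611111]
[340 163  33  33 584] [354.99657534 179.76712329]
[200 200  66  65 669] [234.23617339 232.34977578]
[225 255   8  18  63] [228.66666667 263.96825397]
[168 297  25  25 461] [179.81344902 308.59869848]
```

View pics/crop1.png

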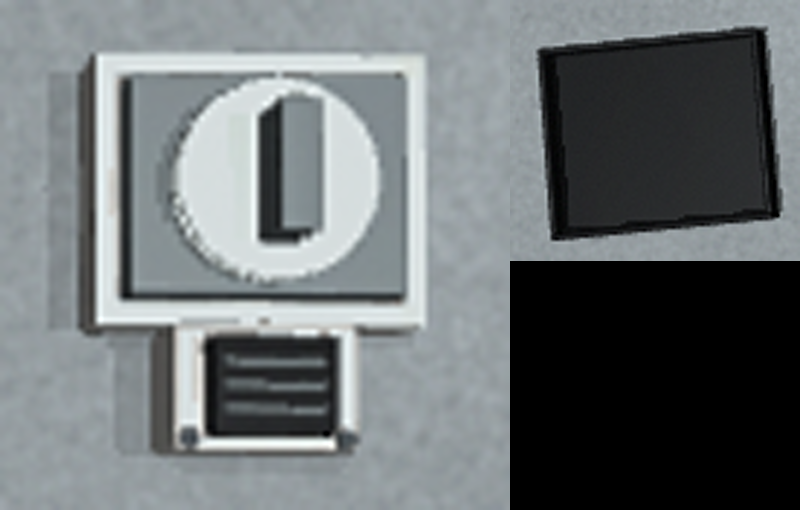

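The crop confirms it: a grey block with a round spool (disc centre in the crop ≈(278,179)), rib top (302,163) and key pad (273,386). Next I compute positions.

Run:
```python
from h import *
d=dict(np.load('pics/top1.npz'))
c=lambda *p: np.array(p)/6+[310-.42,150-.42]
disc=back(d,c((278,179)),.068)
rib=back(d,c((302,163)),.102); ribends=back(d,c((303,95),(302,230)),.102)
dock=back(d,c((95,55),(427,55),(427,327),(95,327)),.040)
pad=back(d,c((207,337),(337,337),(337,435),(207,435)),.062)
for n,v in dict(disc=disc,rib=rib,ribends=ribends,dock=dock,dockc=dock.mean(0),pad=pad,padc=pad.mean(0)).items(): print(n,np.round(v,4).tolist())
e=dock[1]-dock[2];print('yaw dock',np.degrees(np.arctan2(e[1],e[0])))
e=dock[0]-dock[3];print('yaw dock',np.degrees(np.arctan2(e[1],e[0])))
e=dock[0]-dock[1];print('yaw dock',np.degrees(np.arctan2(-e[0],e[1])))
# scene crop with predicted points of model
s=dict(np.load('pics/scene1.npz')); im=s['frame'][:,:,::-1]
cc=dock.mean(0)
print(proj(s,np.r_[rib,pad,disc,dock]).round(1).tolist())
a=cv2.resize(im[185:260,180:255],(600,600),interpolation=cv2.INTER_CUBIC)
for p in proj(s,np.r_[rib,ribends,pad,disc,dock]): cv2.circle(a,tuple(int(x) for x in (p-[180,185]+.45)*8),3,(0,0,255),-1)
cv2.imwrite('pics/crop2.png',a)
```

```text
disc [[0.609, -0.2357, 0.068]]
rib [[0.6092, -0.2358, 0.102]]
ribends [[0.6313, -0.2369, 0.102], [0.5876, -0.2351, 0.102]]
dock [[0.6576, -0.1796, 0.04], [0.6555, -0.2958, 0.04], [0.5603, -0.2923, 0.04], [0.5626, -0.1769, 0.04]]
dockc [0.609, -0.2361, 0.04]
pad [[0.5567, -0.2113, 0.062], [0.5558, -0.2553, 0.062], [0.5228, -0.2541, 0.062], [0.5237, -0.2103, 0.062]]
padc [0.5397, -0.2327, 0.062]
yaw dock -2.1039215221169445
yaw dock -1.6381184172191154
yaw dock -1.0436821866826265
[[210.7, 212.3], [225.2, 206.1], [208.6, 205.4], [210.9, 195.8], [227.1, 196.5], [212.7, 220.5], [233.8, 243.4], [187.9, 241.4], [195.7, 211.6], [238.8, 213.4]]
```

View pics/crop2.png

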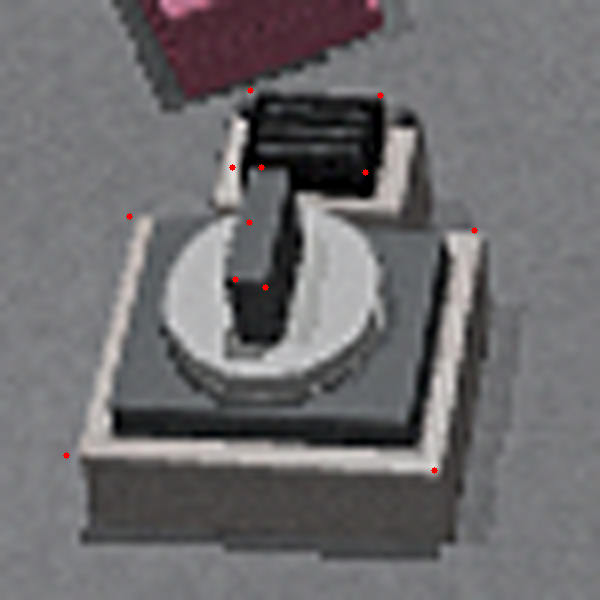

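Emit:
drive_tool(targets=[{"rz": -0.117, "grip": 0}, {"rz": -0.117, "grip": 0}, {"rz": -0.117, "grip": 0}, {"x": -0.04, "y": 0.015, "grip": 0}, {"x": -0.04, "y": 0.015, "grip": 0}, {"x": -0.04, "y": 0.015, "grip": 0}, {"x": -0.04, "y": 0.015, "grip": 0}, {"x": -0.04, "y": 0.015, "grip": 0}])

```text
invalid input
```

Emit:
drive_tool(targets=[{"x": -0.04, "y": 0.015, "grip": 0}, {"x": -0.04, "y": 0.015, "grip": 0}, {"x": -0.04, "y": 0.015, "grip": 0}, {"x": -0.04, "y": 0.015, "grip": 0}, {"x": -0.04, "y": 0.015, "grip": 0}, {"x": -0.04, "y": 0.015, "grip": 0}, {"x": -0.04, "y": 0.015, "grip": 0}, {"x": -0.04, "y": 0.015, "grip": 0}])

```text
invalid input
```

Emit:
drive_tool(targets=[{"x": -0.04, "y": 0.015, "grip": 0}, {"x": -0.04, "y": 0.015, "grip": 0}, {"x": -0.04, "y": 0.015, "grip": 0}, {"x": -0.04, "y": 0.015, "grip": 0}, {"x": -0.04, "y": 0.015, "grip": 0}, {"x": -0.04, "y": 0.015, "grip": 0}, {"x": -0.04, "y": 0.015, "grip": 0}, {"grip": 0}])

```text
invalid input
```

Run:
```python
from h import *
d=snap('wrist','w1'); o=telemetry.get_obs();print({k:np.round(v,4).tolist() for k,v in o.items()})
P=np.array([[.609,-.235,.102],[.5397,-.233,.062],[.5567,-.2113,.062],[.5558,-.2553,.062],[.5228,-.2541,.062],[.5237,-.2103,.062]]);print(proj(d,P).round(1).tolist())
```

```text
{'clock': 0.15, 'qpos': [1.1541, 0.2646, 1.6051, -0.0, 1.2737, -0.0369], 'joint_vel': [0.0002, -0.0042, -0.003, 0.0003, 0.0002, 0.0003], 'effort': [0.0011, -51.5902, -36.7962, 0.0, 0.008, 0.0], 'eef_pos': [0.25, 0.6263, 0.2302], 'tcp_rot': [[0.3708, 0.9287, -0.0007], [0.9287, -0.3708, -0.0017], [-0.0019, -0.0001, -1.0]], 'wrist_force': [-0.2088, 0.2725, -0.2816], 'wrist_torque': [-0.039, 0.0108, 0.0183], 'grip_width': 0.0851}
[[-122.9, 587.3], [-123.0, 530.2], [-105.4, 533.0], [-125.7, 538.5], [-140.4, 527.3], [-119.9, 521.6]]
```

View pics/w1.png

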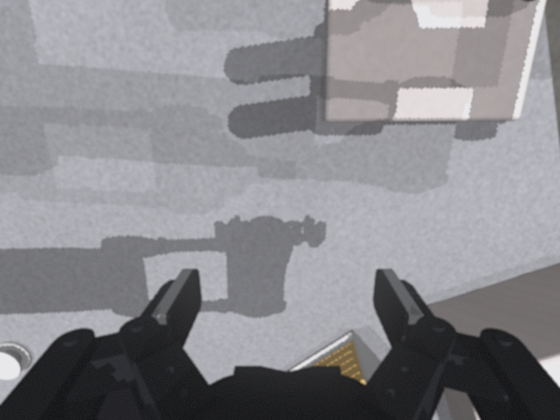

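The wrist picture shows the arm still at its start, with the open fingers at (180,310) and (385,310). All three moves were refused, so I'll try rows with every key.

Emit:
drive_tool(targets=[{"x": 0, "y": 0, "z": 0, "rx": 0, "ry": 0, "rz": -0.117, "grip": 0}], grip_force=40)

```text
clock: 0.25
eef_pos: [0.2501, 0.6265, 0.2305]
tcp_rot: [[0.258, 0.966, -0.001], [0.966, -0.258, -0.001], [-0.001, -0.0, -1.0]]
wrist_force: [0.5, 1.2, 0.7]
grip_width: 0.0734
```

Emit:
drive_tool(targets=[{"x": 0, "y": 0, "z": 0, "rx": 0, "ry": 0, "rz": -0.117, "grip": 0}, {"x": 0, "y": 0, "z": 0, "rx": 0, "ry": 0, "rz": -0.117, "grip": 0}, {"x": -0.04, "y": 0.015, "z": 0, "rx": 0, "ry": 0, "rz": 0, "grip": 0}, {"x": -0.04, "y": 0.015, "z": 0, "rx": 0, "ry": 0, "rz": 0, "grip": 0}, {"x": -0.04, "y": 0.015, "z": 0, "rx": 0, "ry": 0, "rz": 0, "grip": 0}, {"x": -0.04, "y": 0.015, "z": 0, "rx": 0, "ry": 0, "rz": 0, "grip": 0}, {"x": -0.04, "y": 0.015, "z": 0, "rx": 0, "ry": 0, "rz": 0, "grip": 0}], grip_force=40)

```text
clock: 0.95
eef_pos: [0.3195, 0.4231, 0.2309]
tcp_rot: [[0.028, 1.0, -0.0], [1.0, -0.028, -0.0], [-0.0, -0.0, -1.0]]
wrist_force: [0.2, -0.3, 0.8]
grip_width: 0.0001
```

Emit:
drive_tool(targets=[{"x": -0.04, "y": 0.015, "z": 0, "rx": 0, "ry": 0, "rz": 0, "grip": 0}, {"x": -0.04, "y": 0.015, "z": 0, "rx": 0, "ry": 0, "rz": 0, "grip": 0}, {"x": -0.04, "y": 0.015, "z": 0, "rx": 0, "ry": 0, "rz": 0, "grip": 0}, {"x": -0.04, "y": 0.015, "z": 0, "rx": 0, "ry": 0, "rz": 0, "grip": 0}, {"x": -0.04, "y": 0.015, "z": 0, "rx": 0, "ry": 0, "rz": 0, "grip": 0}, {"x": -0.04, "y": 0.015, "z": 0, "rx": 0, "ry": 0, "rz": 0, "grip": 0}, {"x": -0.04, "y": 0.015, "z": 0, "rx": 0, "ry": 0, "rz": 0, "grip": 0}, {"x": -0.04, "y": 0.015, "z": 0, "rx": 0, "ry": 0, "rz": 0, "grip": 0}], grip_force=40)

```text
clock: 1.75
eef_pos: [0.4302, 0.0998, 0.2312]
tcp_rot: [[0.029, 1.0, 0.0], [1.0, -0.029, 0.0], [0.0, 0.0, -1.0]]
wrist_force: [0.9, 0.8, 0.3]
grip_width: 0.0
```

Emit:
drive_tool(targets=[{"x": -0.04, "y": 0.015, "z": 0, "rx": 0, "ry": 0, "rz": 0, "grip": 0}, {"x": -0.04, "y": 0.015, "z": 0, "rx": 0, "ry": 0, "rz": 0, "grip": 0}, {"x": -0.04, "y": 0.015, "z": 0, "rx": 0, "ry": 0, "rz": 0, "grip": 0}, {"x": -0.04, "y": 0.015, "z": 0, "rx": 0, "ry": 0, "rz": 0, "grip": 0}, {"x": -0.04, "y": 0.015, "z": 0, "rx": 0, "ry": 0, "rz": 0, "grip": 0}, {"x": -0.04, "y": 0.015, "z": 0, "rx": 0, "ry": 0, "rz": 0, "grip": 0}, {"x": -0.04, "y": 0.015, "z": 0, "rx": 0, "ry": 0, "rz": 0, "grip": 0}, {"x": 0, "y": 0, "z": 0, "rx": 0, "ry": 0, "rz": 0, "grip": 0}], grip_force=40)

```text
clock: 2.55
eef_pos: [0.5281, -0.1859, 0.2309]
tcp_rot: [[0.033, 0.999, 0.0], [0.999, -0.033, -0.002], [-0.002, 0.0, -1.0]]
wrist_force: [-0.4, -0.1, -0.1]
grip_width: 0.0003
```

Run:
```python
from h import *
d=snap('wrist','w2'); o=telemetry.get_obs();print({k:np.round(v,4).tolist() for k,v in o.items()})
P=np.array([[.609,-.235,.102],[.5397,-.233,.062],[.5567,-.2113,.062],[.5558,-.2553,.062],[.5228,-.2541,.062],[.5237,-.2103,.062]]);q=proj(d,P);print(q.round(1).tolist())
im=d['frame'][:,:,::-1].copy()
for p in q: cv2.circle(im,tuple(int(round(x)) for x in p),2,(0,0,255),-1)
cv2.imwrite('pics/w2.png',im)
```

```text
{'clock': 2.6, 'qpos': [-0.3796, 0.0446, 1.8564, -0.0002, 1.2415, -1.918], 'joint_vel': [0.0436, -0.0288, 0.0382, 0.0191, 0.018, 0.0125], 'effort': [-1.1996, -38.3744, -37.2102, -0.2387, -0.2255, -0.1131], 'eef_pos': [0.5272, -0.1836, 0.2307], 'tcp_rot': [[0.0324, 0.9995, -0.0009], [0.9995, -0.0324, 0.0002], [0.0002, -0.0009, -1.0]], 'wrist_force': [-0.3029, 0.017, -0.0333], 'wrist_torque': [0.0512, 0.0056, 0.018], 'grip_width': -0.0001}
[[242.0, 279.3], [244.0, 203.2], [265.0, 217.4], [224.8, 217.9], [222.9, 188.6], [264.1, 188.1]]
```

View pics/w2.png

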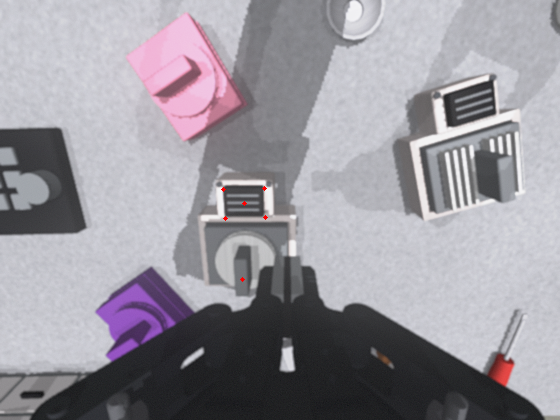

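The wrist view puts the key pad at (245,202), within about 1 px of the prediction. The cassette sits just behind it, and the driver is off to the right.

Emit:
drive_tool(targets=[{"x": -0.024, "y": 0.007, "z": 0, "rx": 0, "ry": 0, "rz": 0, "grip": 0}, {"x": -0.0245, "y": 0.007, "z": 0.01, "rx": 0, "ry": 0, "rz": 0, "grip": 0}, {"x": 0, "y": 0, "z": 0.04, "rx": 0, "ry": 0, "rz": 0, "grip": 0}, {"x": 0, "y": 0, "z": 0.04, "rx": 0, "ry": 0, "rz": 0, "grip": 0}, {"x": 0, "y": 0, "z": 0.04, "rx": 0, "ry": 0, "rz": 0, "grip": 0}, {"x": 0, "y": 0, "z": 0.02, "rx": 0, "ry": 0, "rz": 0, "grip": 0}, {"x": 0, "y": 0, "z": 0, "rx": 0, "ry": 0, "rz": 0, "grip": 0}, {"x": 0, "y": 0, "z": 0, "rx": 0, "ry": 0, "rz": 0, "grip": 0}], grip_force=40)

```text
clock: 3.4
eef_pos: [0.5396, -0.2293, 0.0815]
tcp_rot: [[0.028, 1.0, -0.001], [1.0, -0.028, 0.0], [0.0, -0.001, -1.0]]
wrist_force: [0.2, -0.8, 0.4]
grip_width: 0.0003
```

Emit:
drive_tool(targets=[{"x": -0.003, "y": 0, "z": 0.008, "rx": 0, "ry": 0, "rz": 0, "grip": 0}, {"x": 0, "y": 0, "z": 0.006, "rx": 0, "ry": 0, "rz": 0, "grip": 0}, {"x": 0, "y": 0, "z": 0.004, "rx": 0, "ry": 0, "rz": 0, "grip": 0}, {"x": 0, "y": 0, "z": 0.003, "rx": 0, "ry": 0, "rz": 0, "grip": 0}, {"x": 0, "y": 0, "z": 0.002, "rx": 0, "ry": 0, "rz": 0, "grip": 0}, {"x": 0, "y": 0, "z": 0.002, "rx": 0, "ry": 0, "rz": 0, "grip": 0}, {"x": 0, "y": 0, "z": 0, "rx": 0, "ry": 0, "rz": 0, "grip": 0}], grip_force=40)

```text
clock: 4.1
eef_pos: [0.5398, -0.2334, 0.0566]
tcp_rot: [[0.029, 1.0, 0.0], [1.0, -0.029, -0.0], [-0.0, 0.0, -1.0]]
wrist_force: [-1.4, 0.6, 3.5]
grip_width: 0.0003
```

Emit:
drive_tool(targets=[{"x": 0, "y": 0, "z": 0.0015, "rx": 0, "ry": 0, "rz": 0, "grip": 0}, {"x": 0, "y": 0, "z": 0.0015, "rx": 0, "ry": 0, "rz": 0, "grip": 0}, {"x": 0, "y": 0, "z": 0.001, "rx": 0, "ry": 0, "rz": 0, "grip": 0}, {"x": 0, "y": 0, "z": 0, "rx": 0, "ry": 0, "rz": 0, "grip": 0}], grip_force=40)

```text
clock: 4.5
eef_pos: [0.5398, -0.2335, 0.0539]
tcp_rot: [[0.029, 1.0, 0.0], [1.0, -0.029, -0.0], [-0.0, 0.0, -1.0]]
wrist_force: [-5.3, 1.6, 12.4]
grip_width: 0.0003
```

Emit:
drive_tool(targets=[{"x": 0, "y": 0, "z": 0.0005, "rx": 0, "ry": 0, "rz": 0, "grip": 0}, {"x": 0, "y": 0, "z": 0, "rx": 0, "ry": 0, "rz": 0, "grip": 0}, {"x": 0, "y": 0, "z": 0, "rx": 0, "ry": 0, "rz": 0, "grip": 0}, {"x": 0, "y": 0, "z": 0, "rx": 0, "ry": 0, "rz": 0, "grip": 0}, {"x": 0, "y": 0, "z": 0, "rx": 0, "ry": 0, "rz": 0, "grip": 0}, {"x": 0, "y": 0, "z": 0, "rx": 0, "ry": 0, "rz": 0, "grip": 0}, {"x": 0, "y": 0, "z": 0, "rx": 0, "ry": 0, "rz": 0, "grip": 0}, {"x": 0, "y": 0, "z": 0, "rx": 0, "ry": 0, "rz": 0, "grip": 0}], grip_force=40)

```text
clock: 5.3
eef_pos: [0.5398, -0.2335, 0.0538]
tcp_rot: [[0.029, 1.0, 0.0], [1.0, -0.029, -0.0], [-0.0, 0.0, -1.0]]
wrist_force: [-6.1, 1.5, 14.6]
grip_width: -0.0002
```

Emit:
drive_tool(targets=[{"x": 0, "y": 0, "z": -0.01, "rx": 0, "ry": 0, "rz": 0, "grip": 0}, {"x": 0, "y": 0, "z": -0.03, "rx": 0, "ry": 0, "rz": 0, "grip": 0.5}, {"x": 0, "y": 0, "z": -0.04, "rx": 0, "ry": 0, "rz": 0, "grip": 0.6}, {"x": 0, "y": -0.02, "z": -0.04, "rx": 0, "ry": 0, "rz": 0, "grip": 0.6}, {"x": 0, "y": -0.03, "z": -0.03, "rx": 0, "ry": 0, "rz": 0, "grip": 0.6}, {"x": 0, "y": 0, "z": 0, "rx": 0, "ry": 0, "rz": 0, "grip": 0.6}, {"x": 0, "y": 0, "z": 0, "rx": 0, "ry": 0, "rz": 0, "grip": 0.6}], grip_force=40)

```text
clock: 6.0
eef_pos: [0.4899, -0.2321, 0.2024]
tcp_rot: [[0.029, 1.0, 0.002], [1.0, -0.029, -0.001], [-0.001, 0.002, -1.0]]
wrist_force: [0.4, 0.2, -1.5]
grip_width: 0.0513
```

Run:
```python
from h import *
o=telemetry.get_obs();print(o['eef_pos'],o['grip_width'])
s=snap('scene','s2'); w=snap('wrist','w3')
a=cv2.resize(s['frame'][185:260,180:255,::-1],(400,400),interpolation=cv2.INTER_CUBIC)
im=w['frame'][:,:,::-1].copy()
for z,c in((.102,(0,0,255)),(.113,(0,255,0))):
  P=[[.609+i*.022-j*.007*-.029,-.2345-i*.029*.022+j*.007,z] for i in(-1,1) for j in(-1,1)]
  q=proj(w,P);print(q.round(1).tolist())
  for p in q: cv2.circle(im,tuple(int(round(x)) for x in p),1,c,-1)
b=cv2.resize(im[120:320,150:350],(400,400))
cv2.imwrite('pics/c3.png',np.hstack([a,b]))
```

```text
[ 0.48986454 -0.23209003  0.20235629] 0.05133049036488831
[[280.3, 310.1], [295.0, 310.1], [280.6, 347.6], [294.7, 347.6]]
[[280.0, 317.7], [295.4, 317.7], [280.4, 356.2], [295.0, 356.1]]
```

View pics/c3.png

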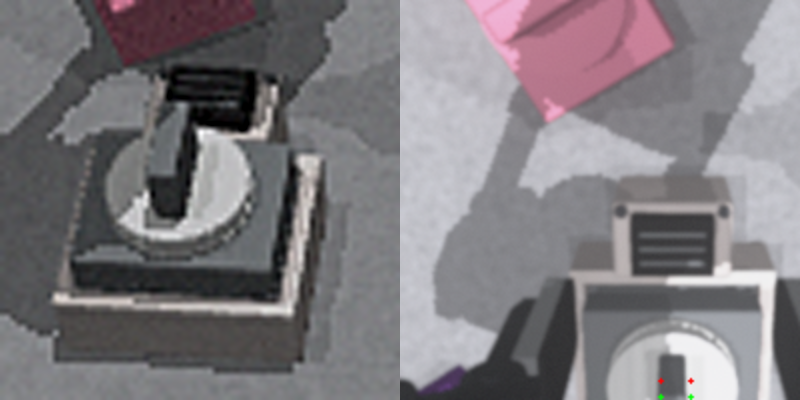

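The scene view shows the cassette popped up, with its block clear of the dock rim. In the wrist view the rib lines up with my estimate to about 1 mm. Now to grasp it.

Emit:
drive_tool(targets=[{"x": 0, "y": 0.04, "z": 0, "rx": 0, "ry": 0, "rz": 0, "grip": 0.6}, {"x": 0, "y": 0.04, "z": 0, "rx": 0, "ry": 0, "rz": 0, "grip": 0.6}, {"x": 0, "y": 0.039, "z": 0, "rx": 0, "ry": 0, "rz": 0, "grip": 0.6}, {"x": 0, "y": 0, "z": 0.035, "rx": 0, "ry": 0, "rz": 0, "grip": 0.6}, {"x": 0, "y": 0, "z": 0.035, "rx": 0, "ry": 0, "rz": 0, "grip": 0.6}, {"x": 0, "y": 0, "z": 0.02, "rx": 0, "ry": 0, "rz": 0, "grip": 0.6}, {"x": 0, "y": 0, "z": 0.01, "rx": 0, "ry": 0, "rz": 0, "grip": 0.6}, {"x": 0, "y": 0, "z": 0, "rx": 0, "ry": 0, "rz": 0, "grip": 0.6}], grip_force=40)

```text
clock: 6.9
eef_pos: [0.6068, -0.2342, 0.0978]
tcp_rot: [[0.028, 1.0, -0.006], [1.0, -0.028, 0.003], [0.002, -0.006, -1.0]]
wrist_force: [1.0, -0.8, 0.2]
grip_width: 0.0514
```

Emit:
drive_tool(targets=[{"x": 0, "y": 0.002, "z": 0.012, "rx": 0, "ry": 0, "rz": 0, "grip": 0.6}, {"x": 0, "y": 0, "z": 0, "rx": 0, "ry": 0, "rz": 0, "grip": 0.6}, {"x": 0, "y": 0, "z": 0, "rx": 0, "ry": 0, "rz": 0, "grip": 0.4}, {"x": 0, "y": 0, "z": 0, "rx": 0, "ry": 0, "rz": 0, "grip": 0.25}, {"x": 0, "y": 0, "z": 0, "rx": 0, "ry": 0, "rz": 0, "grip": 0.1}, {"x": 0, "y": 0, "z": 0, "rx": 0, "ry": 0, "rz": 0, "grip": 0}, {"x": 0, "y": 0, "z": 0, "rx": 0, "ry": 0, "rz": 0, "grip": 0}, {"x": 0, "y": 0, "z": 0, "rx": 0, "ry": 0, "rz": 0, "grip": 0}], grip_force=40)

```text
clock: 7.7
eef_pos: [0.6112, -0.236, 0.091]
tcp_rot: [[0.029, 1.0, 0.002], [1.0, -0.029, -0.001], [-0.001, 0.002, -1.0]]
wrist_force: [-0.7, -2.2, 4.3]
grip_width: 0.0134
```

The grip is a bit high on the rib (TCP 0.091, planned 0.085), so I'll reopen slightly, lower and regrip.

Emit:
drive_tool(targets=[{"x": 0, "y": -0.001, "z": 0, "rx": 0, "ry": 0, "rz": 0, "grip": 0.35}, {"x": 0, "y": -0.001, "z": 0, "rx": 0, "ry": 0, "rz": 0, "grip": 0.35}, {"x": 0, "y": 0, "z": 0.006, "rx": 0, "ry": 0, "rz": 0, "grip": 0.35}, {"x": 0, "y": 0, "z": 0, "rx": 0, "ry": 0, "rz": 0, "grip": 0.35}, {"x": 0, "y": 0, "z": 0, "rx": 0, "ry": 0, "rz": 0, "grip": 0.1}, {"x": 0, "y": 0, "z": 0, "rx": 0, "ry": 0, "rz": 0, "grip": 0}, {"x": 0, "y": 0, "z": 0, "rx": 0, "ry": 0, "rz": 0, "grip": 0}, {"x": 0, "y": 0, "z": 0, "rx": 0, "ry": 0, "rz": 0, "grip": 0}], grip_force=50)

```text
clock: 8.5
eef_pos: [0.608, -0.2355, 0.0833]
tcp_rot: [[0.029, 1.0, -0.001], [1.0, -0.029, -0.0], [-0.0, -0.001, -1.0]]
wrist_force: [-1.0, -2.4, -3.1]
grip_width: 0.0131
```

Emit:
drive_tool(targets=[{"x": 0, "y": 0, "z": -0.006, "rx": 0, "ry": 0, "rz": 0, "grip": 0}, {"x": 0, "y": 0, "z": -0.01, "rx": 0, "ry": 0, "rz": 0, "grip": 0}, {"x": 0, "y": 0, "z": -0.015, "rx": 0, "ry": 0, "rz": 0, "grip": 0}, {"x": 0, "y": 0, "z": -0.02, "rx": 0, "ry": 0, "rz": 0, "grip": 0}, {"x": 0, "y": 0, "z": -0.03, "rx": 0, "ry": 0, "rz": 0, "grip": 0}, {"x": 0, "y": 0, "z": -0.035, "rx": 0, "ry": 0, "rz": 0, "grip": 0}, {"x": 0, "y": 0, "z": -0.03, "rx": 0, "ry": 0, "rz": 0, "grip": 0}, {"x": 0, "y": 0, "z": 0, "rx": 0, "ry": 0, "rz": 0, "grip": 0}], grip_force=50)

```text
clock: 9.3
eef_pos: [0.6124, -0.2365, 0.2387]
tcp_rot: [[0.029, 1.0, 0.012], [1.0, -0.028, -0.005], [-0.005, 0.013, -1.0]]
wrist_force: [1.0, -0.1, -1.1]
grip_width: 0.0132
```

Run:
```python
from h import *
o=telemetry.get_obs();print(o['eef_pos'],o['grip_width'],o['wrist_force'])
# tray: fit from both views, floor corners via top dark-blob edges: outer rim at z=.02, 2-view check
s=dict(np.load('pics/scene1.npz'));d=dict(np.load('pics/top1.npz'))
g=cv2.cvtColor(np.ascontiguousarray(s['frame']),cv2.COLOR_RGB2GRAY)
n,l,st,ce=cv2.connectedComponentsWithStats((g<55).astype(np.uint8)); i=l[212,402];print(st[i])
c=cv2.approxPolyDP(cv2.convexHull(np.argwhere(l==i)[:,::-1].astype(np.int32)),5,True)[:,0];P=back(s,c,.02);print(c.tolist(),P.round(3).tolist(),P.mean(0))
from scipy.optimize import minimize
# fit silhouettes: convex hull of outer box projected, both views
def sil(cam,p):
    x,y,t=p;R=np.array([[np.cos(t),-np.sin(t)],[np.sin(t),np.cos(t)]])
    B=np.array([[a*.07,b*.08] for a in(-1,1) for b in(-1,1)])@R.T+[x,y]
    q=np.r_[np.c_[B,np.zeros(4)],np.c_[B,np.full(4,.02)]]
    m=np.zeros((1680,2240),np.uint8);cv2.fillConvexPoly(m,cv2.convexHull(((proj(cam,q)+.5)*4).astype(np.int32)),1);return m
ms=[]
for cam,px in((d,(231,121)),(s,(212,402))):
    g=cv2.cvtColor(np.ascontiguousarray(cam['frame']),cv2.COLOR_RGB2GRAY)
    n,l,_,_=cv2.connectedComponentsWithStats((g<60).astype(np.uint8));m=(l==l[px]).astype(np.uint8)
    ms.append((cam,cv2.resize(m,None,fx=4,fy=4,interpolation=0)))
for sel in([0],[1],[0,1]):
    f=lambda p:sum(1-(lambda a,b:(a&b).sum()/(a|b).sum())(sil(ms[k][0],p),ms[k][1]) for k in sel)
    r=minimize(f,[.515,.254,-.09 if 0 else .085],method='Nelder-Mead',options=dict(initial_simplex=[[.515,.254,.08],[.525,.254,.08],[.515,.264,.08],[.515,.254,-.08]],maxiter=120));print(sel,r.x,r.fun)
```

```text
[ 0.61239169 -0.23654517  0.23865106] 0.013246271913864427 [ 0.97479025 -0.12326726 -1.12492403]
[ 367  189   70   47 2716]
[[435, 232], [375, 235], [367, 192], [423, 189]] [[0.592, 0.337, 0.02], [0.607, 0.18, 0.02], [0.46, 0.173, 0.02], [0.444, 0.332, 0.02]] [0.52556161 0.25546807 0.02      ]
[0] [0.51671814 0.25626514 0.07629027] 0.018865246549256587
[1] [0.51804071 0.25840771 0.07787101] 0.020183983907058778
[0, 1] [0.51720963 0.25753132 0.07734027] 0.05484787794425361
```

Emit:
drive_tool(targets=[{"x": 0, "y": 0, "z": 0, "rx": 0, "ry": 0, "rz": -0.053, "grip": 0}, {"x": 0, "y": 0, "z": 0, "rx": 0, "ry": 0, "rz": -0.053, "grip": 0}, {"x": 0.02, "y": -0.002, "z": 0, "rx": 0, "ry": 0, "rz": 0, "grip": 0}, {"x": 0.035, "y": -0.004, "z": 0, "rx": 0, "ry": 0, "rz": 0, "grip": 0}, {"x": 0.035, "y": -0.004, "z": 0, "rx": 0, "ry": 0, "rz": 0, "grip": 0}, {"x": 0.035, "y": -0.004, "z": 0, "rx": 0, "ry": 0, "rz": 0, "grip": 0}, {"x": 0.035, "y": -0.004, "z": 0, "rx": 0, "ry": 0, "rz": 0, "grip": 0}, {"x": 0.035, "y": -0.004, "z": 0, "rx": 0, "ry": 0, "rz": 0, "grip": 0}], grip_force=50)

```text
clock: 10.1
eef_pos: [0.5703, -0.0401, 0.2295]
tcp_rot: [[-0.077, 0.997, -0.001], [0.997, 0.077, 0.001], [0.001, -0.001, -1.0]]
wrist_force: [0.7, 0.5, -1.9]
grip_width: 0.0133
```

Emit:
drive_tool(targets=[{"x": 0.035, "y": -0.004, "z": 0, "rx": 0, "ry": 0, "rz": 0, "grip": 0}, {"x": 0.035, "y": -0.004, "z": 0, "rx": 0, "ry": 0, "rz": 0, "grip": 0}, {"x": 0.035, "y": -0.004, "z": 0, "rx": 0, "ry": 0, "rz": 0, "grip": 0}, {"x": 0.035, "y": -0.004, "z": 0, "rx": 0, "ry": 0, "rz": 0, "grip": 0}, {"x": 0.035, "y": -0.004, "z": 0, "rx": 0, "ry": 0, "rz": 0, "grip": 0}, {"x": 0.035, "y": -0.004, "z": 0, "rx": 0, "ry": 0, "rz": 0, "grip": 0}, {"x": 0.03, "y": -0.004, "z": 0, "rx": 0, "ry": 0, "rz": 0, "grip": 0}, {"x": 0.02, "y": -0.002, "z": 0, "rx": 0, "ry": 0, "rz": 0, "grip": 0}], grip_force=50)

```text
clock: 10.9
eef_pos: [0.5196, 0.2171, 0.2296]
tcp_rot: [[-0.078, 0.997, -0.001], [0.997, 0.078, 0.001], [0.001, -0.001, -1.0]]
wrist_force: [-0.1, -0.5, -2.3]
grip_width: 0.0134
```

Emit:
drive_tool(targets=[{"x": 0, "y": 0, "z": 0, "rx": 0, "ry": 0, "rz": 0, "grip": 0}, {"x": 0, "y": 0, "z": 0, "rx": 0, "ry": 0, "rz": 0, "grip": 0}, {"x": 0, "y": 0, "z": 0, "rx": 0, "ry": 0, "rz": 0, "grip": 0}], grip_force=50)

```text
clock: 11.2
eef_pos: [0.5212, 0.2138, 0.2296]
tcp_rot: [[-0.077, 0.997, -0.0], [0.997, 0.077, -0.001], [-0.001, -0.001, -1.0]]
wrist_force: [-1.2, 0.0, -2.4]
grip_width: 0.0134
```

Run:
```python
from h import *
s=snap('scene','s4');w=snap('top','t4')
a=cv2.resize(s['frame'][110:250,330:470,::-1],(400,400),interpolation=cv2.INTER_CUBIC)
b=cv2.resize(w['frame'][150:290,50:190,::-1],(400,400),interpolation=cv2.INTER_CUBIC)
cv2.imwrite('pics/c4.png',np.hstack([a,b]))
```

```text
(no output)
```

View pics/c4.png

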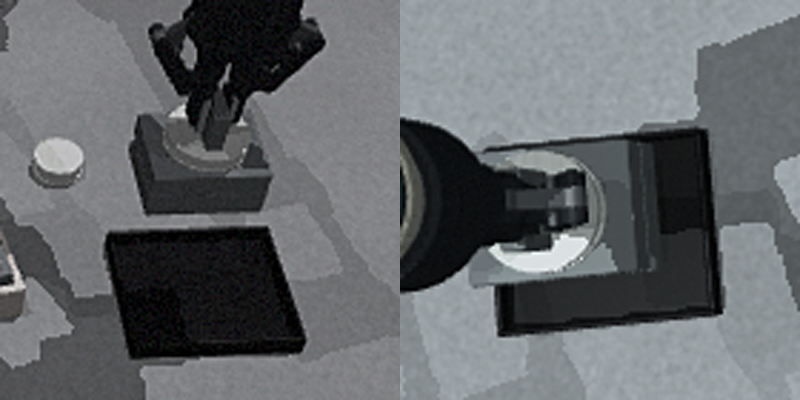

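The cassette hangs upright in the gripper, about 43 mm short of the tray centre in y. I'll centre it and lower.

Emit:
drive_tool(targets=[{"x": 0.022, "y": -0.001, "z": 0, "rx": 0, "ry": 0, "rz": 0, "grip": 0}, {"x": 0.022, "y": 0, "z": 0, "rx": 0, "ry": 0, "rz": 0, "grip": 0}, {"x": 0, "y": 0, "z": 0.02, "rx": 0, "ry": 0, "rz": 0, "grip": 0}, {"x": 0, "y": 0, "z": 0.035, "rx": 0, "ry": 0, "rz": 0, "grip": 0}, {"x": 0, "y": 0, "z": 0.035, "rx": 0, "ry": 0, "rz": 0, "grip": 0}, {"x": 0, "y": 0, "z": 0.035, "rx": 0, "ry": 0, "rz": 0, "grip": 0}, {"x": 0, "y": 0, "z": 0.02, "rx": 0, "ry": 0, "rz": 0, "grip": 0}, {"x": 0, "y": 0, "z": 0, "rx": 0, "ry": 0, "rz": 0, "grip": 0}], grip_force=50)

```text
clock: 12.1
eef_pos: [0.5143, 0.2558, 0.0807]
tcp_rot: [[-0.076, 0.997, -0.008], [0.997, 0.076, -0.003], [-0.003, -0.008, -1.0]]
wrist_force: [-1.3, -1.1, -1.3]
grip_width: 0.0134
```

Emit:
drive_tool(targets=[{"x": 0, "y": 0, "z": 0.003, "rx": 0, "ry": 0, "rz": 0, "grip": 0}, {"x": 0, "y": 0, "z": 0.003, "rx": 0, "ry": 0, "rz": 0, "grip": 0}, {"x": 0, "y": 0, "z": 0.002, "rx": 0, "ry": 0, "rz": 0, "grip": 0}, {"x": 0, "y": 0, "z": 0, "rx": 0, "ry": 0, "rz": 0, "grip": 0}, {"x": 0, "y": 0, "z": 0, "rx": 0, "ry": 0, "rz": 0, "grip": 0}], grip_force=50)

```text
clock: 12.6
eef_pos: [0.5177, 0.2584, 0.0776]
tcp_rot: [[-0.077, 0.997, 0.001], [0.997, 0.077, 0.001], [0.0, 0.001, -1.0]]
wrist_force: [0.5, 0.2, -2.5]
grip_width: 0.0131
```

Still hanging (−2.5 N). I'll lower slowly until contact, expected at TCP ≈ 0.067.

Emit:
drive_tool(targets=[{"x": 0, "y": 0, "z": 0.003, "rx": 0, "ry": 0, "rz": 0, "grip": 0}, {"x": 0, "y": 0, "z": 0.003, "rx": 0, "ry": 0, "rz": 0, "grip": 0}, {"x": 0, "y": 0, "z": 0.002, "rx": 0, "ry": 0, "rz": 0, "grip": 0}, {"x": 0, "y": 0, "z": 0.001, "rx": 0, "ry": 0, "rz": 0, "grip": 0}, {"x": 0, "y": 0, "z": 0, "rx": 0, "ry": 0, "rz": 0, "grip": 0}, {"x": 0, "y": 0, "z": 0, "rx": 0, "ry": 0, "rz": 0, "grip": 0}], grip_force=50)

```text
clock: 13.2
eef_pos: [0.5173, 0.2582, 0.0677]
tcp_rot: [[-0.077, 0.997, -0.0], [0.997, 0.077, -0.0], [0.0, -0.0, -1.0]]
wrist_force: [0.0, 0.4, -0.9]
grip_width: 0.0131
```

Emit:
drive_tool(targets=[{"x": 0, "y": 0, "z": 0.001, "rx": 0, "ry": 0, "rz": 0, "grip": 0}, {"x": 0, "y": 0, "z": 0, "rx": 0, "ry": 0, "rz": 0, "grip": 0}, {"x": 0, "y": 0, "z": 0, "rx": 0, "ry": 0, "rz": 0, "grip": 0}], grip_force=50)

```text
clock: 13.5
eef_pos: [0.5175, 0.2582, 0.0672]
tcp_rot: [[-0.077, 0.997, 0.001], [0.997, 0.077, 0.0], [0.0, 0.001, -1.0]]
wrist_force: [0.9, -1.1, 1.2]
grip_width: 0.0133
```

The vertical force went from −2.5 N to +1.2 N at the expected height, so the cassette is on the floor. Releasing and backing off.

Emit:
drive_tool(targets=[{"x": 0, "y": 0, "z": 0, "rx": 0, "ry": 0, "rz": 0, "grip": 0.2}, {"x": 0, "y": 0, "z": 0, "rx": 0, "ry": 0, "rz": 0, "grip": 0.35}, {"x": 0, "y": 0, "z": 0, "rx": 0, "ry": 0, "rz": 0, "grip": 0.5}, {"x": 0, "y": 0, "z": 0, "rx": 0, "ry": 0, "rz": 0, "grip": 0.6}, {"x": 0, "y": 0, "z": -0.01, "rx": 0, "ry": 0, "rz": 0, "grip": 0.6}, {"x": 0, "y": 0, "z": -0.03, "rx": 0, "ry": 0, "rz": 0, "grip": 0.6}, {"x": 0, "y": 0, "z": -0.04, "rx": 0, "ry": 0, "rz": 0, "grip": 0.6}, {"x": 0, "y": 0, "z": -0.04, "rx": 0, "ry": 0, "rz": 0, "grip": 0.6}], grip_force=50)

```text
clock: 14.3
eef_pos: [0.5168, 0.2579, 0.1882]
tcp_rot: [[-0.077, 0.997, -0.001], [0.997, 0.077, -0.0], [-0.0, -0.001, -1.0]]
wrist_force: [0.3, 0.1, 1.0]
grip_width: 0.0513
```

Emit:
drive_tool(targets=[{"x": 0.03, "y": 0, "z": -0.03, "rx": 0, "ry": 0, "rz": 0, "grip": 0.6}, {"x": 0.04, "y": 0, "z": 0, "rx": 0, "ry": 0, "rz": 0, "grip": 0.6}, {"x": 0.04, "y": 0, "z": 0, "rx": 0, "ry": 0, "rz": 0, "grip": 0.6}, {"x": 0.04, "y": 0, "z": 0, "rx": 0, "ry": 0, "rz": 0, "grip": 0.6}, {"x": 0.04, "y": 0, "z": 0, "rx": 0, "ry": 0, "rz": 0, "grip": 0.6}, {"x": 0.03, "y": 0, "z": 0, "rx": 0, "ry": 0, "rz": 0, "grip": 0.6}, {"x": 0, "y": 0, "z": 0, "rx": 0, "ry": 0, "rz": 0, "grip": 0.6}, {"x": 0, "y": 0, "z": 0, "rx": 0, "ry": 0, "rz": 0, "grip": 0.6}], grip_force=50)

```text
clock: 15.1
eef_pos: [0.5, 0.4779, 0.217]
tcp_rot: [[-0.079, 0.997, 0.0], [0.997, 0.079, -0.001], [-0.001, 0.0, -1.0]]
wrist_force: [-0.1, -0.8, -0.6]
grip_width: 0.0512
```

Run:
```python
from h import *
o=telemetry.get_obs();print(o['clock'],o['eef_pos'],o['wrist_force'])
s=snap('scene','s5');w=snap('top','t5')
a=cv2.resize(s['frame'][150:260,270:450,::-1],(400,244),interpolation=cv2.INTER_CUBIC)
b=cv2.resize(w['frame'][140:300,60:400,::-1],(800,376),interpolation=cv2.INTER_CUBIC)
c=np.zeros((600,800,3),np.uint8)
c[:376]=b;z=cv2.resize(s['frame'][155:250,180:450,::-1],(636,224),interpolation=cv2.INTER_CUBIC);c[376:,:636]=z
cv2.imwrite('pics/c5.png',c)
```

```text
15.1 [0.49995344 0.47786879 0.21696881] [-0.14339022 -0.75902272 -0.58931651]
```

View pics/c5.png

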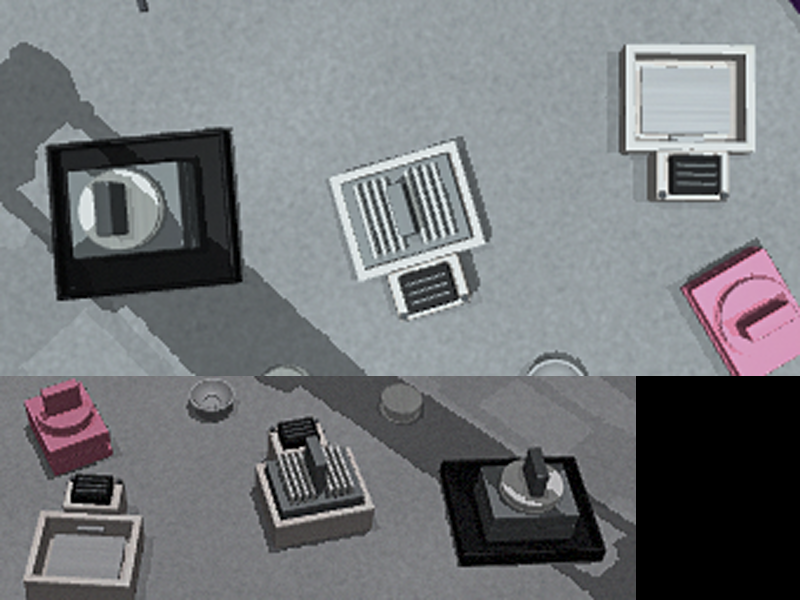

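The cassette stands upright inside the tray (crop (125,210)), its dock is empty, and the driver (410,210) is still seated.

```bash
python3 -c "
from bench import arm; print(arm.close_job())"
```

```text
the job is handed in; nothing more can be done
None
```

The wire cassette is out of its dock and standing upright on the floor of the black service tray, and the job is handed in. It took about 15 s of the 53 s allowed.

- **Key:** I pressed it to its stop, about 8 mm down at up to 15 N, and held it for more than 0.8 s. The cassette popped up, confirmed in the picture.
- **Lift:** My first grip on the rib was about 6 mm too high, so I reopened, lowered and regripped before lifting.
- **Placing:** The cassette touched the tray floor at the expected height. The vertical force went from −2.5 N to +1.2 N, and only then did I let go.
- **Last checks:** In both the top and scene pictures the cassette stands upright inside the tray. Its dock is empty, the finned driver is still seated, the pink look-alike in view has not moved, and the robot is clear. The purple one was not in the last crops, but the arm never went near it.
- **Disagreements:** The top and scene cameras differed by about 3 mm in y on the cassette's position; the wrist camera settled it. My first three move calls were refused as "invalid input" with no motion, and went through once I filled in every field.

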